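Couple the tow link to a sampling sledge and knock in its pin

ROBOT

A 6-joint arm with a two-finger parallel gripper is mounted at the origin on the work surface. World frame = base frame: x ahead of the robot, y to its left, z up, the work surface at z = 0. Lengths are in m, angles in degrees, forces in N, time in s.
With the tool pointing down it reaches from about 0.35 to 1 m from the base axis. Payload 7.1 kg.
Tool frame: the origin (TCP) lies on the front face of the gripper's body, between the roots of the fingers; the fingertips stand 73 mm ahead of it and the grasp point (between the pads) lies 54 mm ahead of it; z points along the fingers, y is the direction in which the jaws open and shut (so a half turn about z gives the same grasp; the last joint's range is limited). The gripper opens to 85 mm and grips with 20 to 120 N. Pads are 22 mm wide; open, the fingers measure 114 mm over their backs; the gripper's body (76 mm by 85 mm) begins 54 mm behind the grasp point. The pads swing forward as they close: fully open they stand 13 mm farther back than shut.
Start: joints at [-69.442, 24.242, 93.386, -0, 62.372, -1.089], TCP at [0.231, -0.581, 0.304] pointing down, gripper open.
Joint ranges: [-172.04, 172.04], [-51.8, 120.97], [4.93, 147.93], [-75.15, 255.16], [6.16, 154.13], [-145.62, 145.62]. Speed limits (degrees/s): [136.94, 136.94, 172.46, 180, 180, 180].

INTERFACE

Orientations are given as [roll, pitch, yaw] about the fixed x, y, z axes, in that order (R = Rz(yaw) Ry(pitch) Rx(roll)).
In Python, from bench import state, snapshot, camera_info, hand_in, recognise, silhouettes, pinpoint gives the robot as it stands.
- The arm moves only by the tool jog_arm, never from a script. Its argument "targets" is a list of rows, each a list of 5 numbers: the closure, from -1 (fully open) to 1 (shut), then the shift along the tool's x, y, z in mm, then the turn about the tool's z in degrees. In form: [[gripper, x, y, z, spin], ...]. A call has 1 to 8 rows; each row is the pose to reach, as a shift and turn from the pose commanded when the call began, along the tool's axes at that moment; what a row does not reach only later rows make up. A row lasts 1/10 s, in which the tool goes at most 50 mm and 8.59 degrees, less where a joint would pass 70% of its speed; a pose out of reach is approached as far as the arm can. A call with a gripper value outside its range is refused whole. The fingers move at their own pace and stop on an object; the grip force is fixed at half the most. Time passes only in rows, so rows that repeat a pose let the fingers close. It gives the time, the measured TCP pose, the force and the opening at its end, in the units of the state.
- state(): the state, without advancing time (a new reading comes with each control period).
- snapshot(name): name is "side" or "top" or "wrist"; returns the picture (480x640x3 uint8, blue, green, red); there is no depth.
- camera_info(name): a dict with "vertical_fov" (degrees; the focal length in pixels is half the picture's height over the tangent of half this angle, whatever the lens; pixels are square), "cx", "cy" (the principal point, pixels), "view" (4x4, takes a point from world to camera coordinates). Camera axes: x right, y down, z forward; pixel columns grow to the right and rows downward; lengths in m; the calibration is good to about 2 mm. A picture is of the moment at which its call begins: read the wrist's pose just before it. camera_info takes no time and is no camera call; for the wrist camera it gives the pose at the moment of the call.
- hand_in(): hands the job in, once; it reports no verdict.
Trained networks look in the newest picture that a camera, given by its name, has taken for a name from the list of things; names that differ only in an ending like _2 or _b are one class to them, and where a whole thing is asked for, a point or a joint stands for the part that bears it (a point fixed in the world has none). Each returns a list of dicts, best first, with "score" (0 to 1); they miss things now and then, are a little off and sometimes report something else, mostly with a low value. They report only what shows in the picture. A call takes as long as a camera call. They do not tell look-alikes from the thing itself.
- recognise(camera, thing): "centre" ([x, y, z] in m, in the coordinates of the camera as it stood for that picture, good to about 4 mm: the middle of the surface that is visible of it).
- silhouettes(camera, thing): "mask" (480x640 bool, what is visible of it).
- pinpoint(camera, thing): "centre" ([x, y, z] in m, in the coordinates of the camera as it stood for that picture, good to about 4 mm: a listed point, or the origin of a listed thing).
The state is a dict: "time": time; "qpos": joint angles; "dq": joint speeds; "joint_efforts": joint torques, N m; "ee_pos": TCP position; "tool_rot": TCP orientation; "ft_force": force on the tool from outside, world axes, zero at the start; "ft_torque": the same for the moment, N m; "gripper_width": finger opening in m.
Only numpy, scipy, OpenCV 4.12 (cv2) and the standard library are available. Lean on these libraries where they do the work, as an engineer would, in place of code of your own. Each camera call takes 0.05 s, during which the arm holds its last target.

TASK

Couple the loose tow link to the yellow sampling sledge: slide its eye fully home between the two ears of the coupling, under the raised red-headed pin, and let go. Then take the mallet and knock the pin fully down through the ears and the eye with one or more brisk blows (a slow press does not count, and never push the pin with the gripper itself). Finally stand the mallet back on its green mat, upright on the face of its head as you found it, without knocking the two nearby black-lidded jars about.

Things in the scene. Friction and masses are not known exactly. Their poses are not given: they have to be found in the camera images.
- fork (a point): Centre of the fixed tow coupling: on the pin's vertical axis, on top of the lower ear, 30 mm above the table. +x points into the coupling (away from its mouth), +z up. The upper ear, 90 mm wide and 12 thick, begins 18 mm above, from x = -30 to +25 mm. Side walls between the ears leave a passage 39 mm wide. End stop at x = +18.5 mm: with the link's nose on it the eye is within 1 mm of the pin.
- mouth (a point): Entry of the coupling, 60 mm before (-x of) point fork at the same height, axes alike: flared lips widen the passage to about 74 mm here. The flat top of the grey lower ear, on which the link slides, is 90 mm wide and goes on 110 mm before this point, level with it.
- frame (a point): Middle of the yellow tube frame of the sledge (fixed), 130 mm beyond point fork, on the table; axes as fork. Tubes reach 79 mm above the table, 117 mm to either side and 130 mm ahead and behind.
- pin (a joint): Travel of the coupling pin, m: 0 raised (as found), 0.030 fully down, head on the upper ear. A 14 mm pin with tapered tip and red disc head 36 mm across, 14 thick. A spring and a friction catch resist it: 5 to 8 N move it down and it stays where driven. Raised, its tip is inside the upper ear, clear of the passage; down, it goes through the link's eye into the lower ear.
- pin_top (a point): Centre of the top of the pin's red head, where the mallet strikes: 104 mm above the table raised, 74 mm fully down. Moves with the pin.
- link_grip (a point): Centre of the blue grip tab of the loose tow link: a flat aluminium bar 175 x 34 x 12 mm, about 0.3 kg, lying flat. The tab is 44 mm long (x), 14 thick (y), 40 high; this point is 34 mm above the bar's underside, 18 below the tab's top, 22 above the bar's upper face. +x points along the bar to its eye, +z up.
- link_eye (a point): Centre of the link's 18 mm through eye, 6 mm above the bar's underside, 100 mm ahead (+x) of the tab's centre and 17.5 mm behind the bar's nose. Axes as link_grip.
- mallet_grip (a point): Good grip point on the mallet's handle, on its centre line, 65 mm from the head's axis. The handle is light wood, level, 20 mm wide (y), 26 high (z), from 24 to 147 mm from the head's axis. +x points along it to the head, +z up. The mallet weighs about 0.26 kg, its centre of mass about 10 mm from the head's axis.
- mallet_face (a point): Centre of the mallet's lower striking face, 65 mm ahead (+x) of and 42 mm below mallet_grip. The head is an upright cylinder 48 mm across and 84 high, black with an orange band; it stands on this face on the mat, the handle level at mid height. Axes as mallet_grip.
- mat_top (a point): Centre of the upper face of the mallet's fixed green plastic mat, 260 mm (x) by 140 mm (y), 4 mm thick.
- jar_a: Clear jar with black lid, 68 mm across and 100 mm high, left of the sledge; origin at the centre of its base. To be left alone.
- jar_b: Same kind of jar, right of the sledge; origin at the centre of its base. To be left alone.
There are look-alikes about, which are no part of the job. Several things look just like the part that bears link_grip: the one meant starts farthest from the robot's base.

How it is judged (in metres and radians):
On the way, in this order (a step that is already met when the one before it is completed fails the run):
1. the link's eye is between the ears, under the raised pin (within 6 mm of its axis), and released (horizontal distance between link_eye and fork below 0.006 m and z of link_eye in the frame of fork between 0 and 0.014 m and value of joint pin below 0.004 m and contact force between the fingers and link below 0.1 N), for 0.2 s.
2. the mallet drives the pin down with a blow (pin moving faster than 0.05 m/s, past 8 mm, under the mallet) (value of joint pin above 0.008 m and velocity of joint pin above 0.05 m/s and contact force between mallet and pin above 1 N).
At the end, for the whole second after the job is handed in: The pin is down to within 3 mm of its full 30 mm, through the link's eye, which lies between the ears within 6 mm of the pin's axis, the link level; the mallet stands on its face (upright within 0.15 rad) with the head's centre over the mat, released and at rest (horizontal distance between link_eye and fork below 0.006 m and z of link_eye in the frame of fork between 0 and 0.014 m and value of joint pin above 0.027 m and angle between mallet_grip's own z axis and vertical below 0.15 rad and x of mallet_face in the frame of mat_top between -0.13 and 0.13 m and y of mallet_face in the frame of mat_top between -0.07 and 0.07 m and z of mallet_face in the frame of mat_top between -0.006 and 0.006 m and angle between link_grip's own z axis and vertical below 0.1 rad); the robot touches nothing.
It fails at once if the gripper pushes the pin itself (contact force between the fingers and pin above 1.5 N).
It fails at once if a nearby jar is shifted over 30 mm or tipped (distance of any of jar_a, jar_b from where it was at the start of the episode above 0.03 m or angle between any of jar_a, jar_b's own z axis and vertical above 0.4 rad).
It also fails if it takes over 64 s, if anything falls off the work surface, if the arm or the gripper's body presses on something with over 40 N, if the wrist force passes 120 N, or if a joint passes its speed limit or range.

## Working session

There is one attempt and no reset: what is moved stays moved. The work goes in short steps, Python scripts to look and compute and a tool call to move; the robot and the scene stay as the last step left them, time stands still between calls to the robot, and variables do not carry over. Pictures are saved under pics/ and viewed, and the job is handed in when it is done.

Besides the shell and the picture viewer there is one more tool, called after "Emit:" as a command line: name --pt "numbers of a row" for each row, then --argument value for the rest. jog_arm: Moves the arm, as the interface text tells. Its arguments: {"type":"object","properties":{"targets":{"type":"array","items":{"type":"array","items":{"type":"number"}}}},"required":["targets"]}

```bash
mkdir -p pics; ls
cat > h.py <<'E'
import numpy as np, cv2
from bench import *
def w(cam,p):
    V=np.array(camera_info(cam)["view"]); R=V[:3,:3]; t=V[:3,3]
    return R.T@(np.array(p)-t)
def pix(cam,P):
    c=camera_info(cam); V=np.array(c["view"]); q=V[:3,:3]@np.array(P)+V[:3,3]
    f=240/np.tan(np.radians(c["vertical_fov"]/2)); return np.array([c["cx"]+f*q[0]/q[2],c["cy"]+f*q[1]/q[2]])
def ray(cam,u,v,z):
    c=camera_info(cam); V=np.array(c["view"]); f=240/np.tan(np.radians(c["vertical_fov"]/2))
    d=V[:3,:3].T@np.array([(u-c["cx"])/f,(v-c["cy"])/f,1]); o=-V[:3,:3].T@V[:3,3]
    return o+d*(z-o[2])/d[2]
E
python3 - <<'E'
from h import *
print(state())
for c in ["side","top","wrist"]:
    im=snapshot(c); cv2.imwrite(f"pics/{c}0.png",im)
    i=camera_info(c);V=np.array(i["view"]);print(c,i["vertical_fov"],i["cx"],i["cy"],-V[:3,:3].T@V[:3,3],V[:3,:3].round(2).tolist())
print(state()["time"])
for c in ["top","side"]:
  for n in ["fork","mouth","frame","pin_top","link_grip","link_eye","mallet_grip","mallet_face","mat_top","jar_a"]:
    for r in pinpoint(c,n): print(c,n,round(r["score"],2),w(c,r["centre"]).round(4))
print(state()["time"])
E
```

```text
pics
{'time': 0.0, 'qpos': array([-6.94438066e+01,  2.42843717e+01,  9.34320021e+01, -1.68249082e-03,
        6.23717205e+01, -1.09125298e+00]), 'dq': array([ 0.05966861,  0.02517102,  0.02229259, -0.08526636,  0.09323308,
       -0.08359493]), 'joint_efforts': array([-2.43172080e-04, -5.57373548e+01, -2.81742042e+01, -2.66901253e-05,
        7.38196133e-03,  3.22667248e-06]), 'ee_pos': array([ 0.23039751, -0.58051447,  0.30314234]), 'tool_rot': array([-1.79911893e+02, -1.88563890e-04,  2.16482276e+01]), 'ft_force': array([-0.80360551, -0.38630838, -0.24084578]), 'ft_torque': array([-0.05677185, -0.0117335 ,  0.03345683]), 'gripper_width': 0.08563269461921362}
side 56.22754933547031 318.18665635302006 235.98271513696955 [0.21474919 0.59942335 0.8945494 ] [[-0.92, -0.4, -0.01], [-0.3, 0.69, -0.66], [0.27, -0.6, -0.76]]
top 46.35079148657768 321.4312734660888 245.40987713039124 [ 0.37710107 -0.01935134  1.26193716] [[0.02, -1.0, 0.03], [-0.99, -0.03, -0.1], [0.1, -0.03, -0.99]]
wrist 62.00814912657548 321.8877872224789 239.63722213824443 [ 0.30070003 -0.55224379  0.37426398] [[0.37, -0
[... 741 characters left out ...]
3 [ 0.6036 -0.007   0.0278]
side mouth 0.72 [0.5497 0.0047 0.0316]
side frame 0.66 [ 0.7364 -0.0303 -0.0035]
side frame 0.64 [ 0.6091 -0.0119  0.0266]
side pin_top 0.61 [ 0.6062 -0.0096  0.1019]
side link_grip 0.91 [ 0.4404 -0.3002  0.0306]
side link_grip 0.79 [ 0.181  -0.4184  0.0337]
side link_eye 0.92 [ 0.2745 -0.3761  0.0058]
side link_eye 0.77 [ 0.5381 -0.3189  0.0069]
side mallet_grip 0.69 [0.4553 0.2878 0.0482]
side mallet_grip 0.6 [ 0.606  -0.0084  0.0261]
side mallet_grip 0.37 [ 0.4403 -0.2989  0.0311]
side mallet_face 0.79 [0.5223 0.2905 0.0019]
side mat_top 0.78 [0.4729 0.2842 0.0034]
side jar_a 0.58 [ 0.7277 -0.3311 -0.0021]
side jar_a 0.57 [ 7.292e-01  3.410e-01 -6.000e-04]
1.15
```

View pics/top0.png

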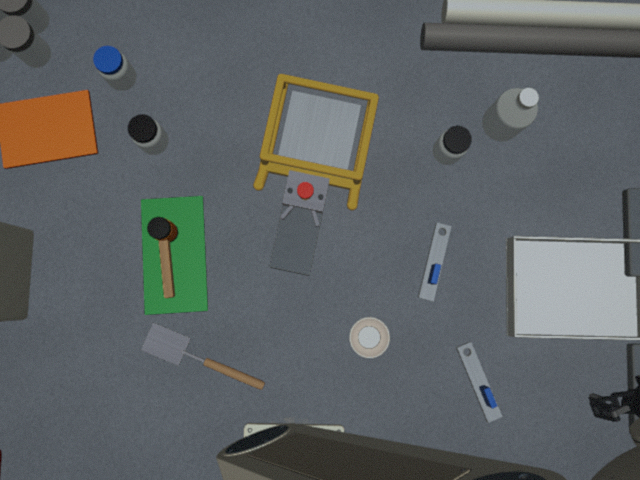

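View pics/side0.png

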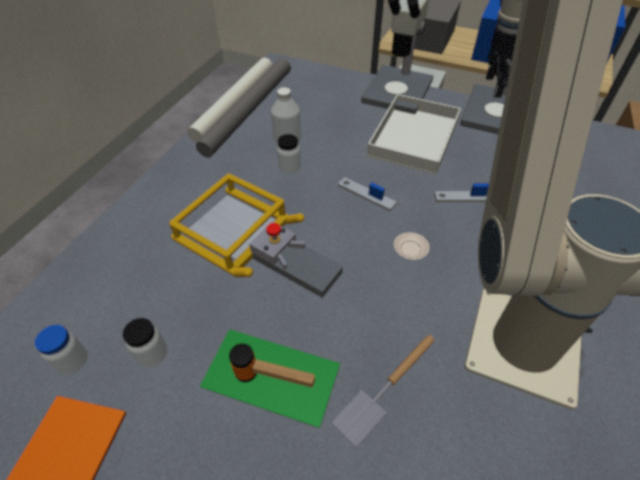

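View pics/wrist0.png

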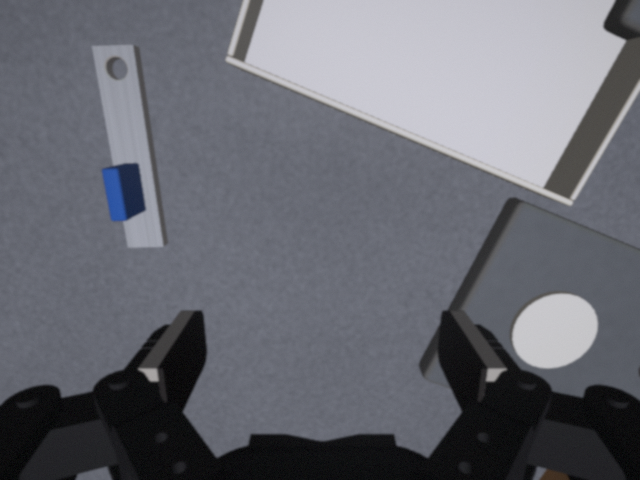

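Two links show in the top view: tabs at about (435,272) and (488,397). The farther one is at world (0.439, -0.301), 0.53 m from the base. The fork is at about (0.606, -0.010), yaw about -11°, and the mallet is at about (0.455, 0.288). I'm moving above the far link.

Emit:
jog_arm --pt "-1 297 -183 50 32" --pt "-1 297 -183 50 32" --pt "-1 297 -183 50 32" --pt "-1 297 -183 50 32" --pt "-1 297 -183 50 32" --pt "-1 297 -183 50 32" --pt "-1 297 -183 50 32" --pt "-1 297 -183 50 32"

```text
time: 1.95
ee_pos: [0.4412, -0.2973, 0.2533]
tool_rot: [-179.9, 0.0, -10.1]
ft_force: [-1.3, 0.2, 0.4]
gripper_width: 0.0852
```

```bash
cat > look.py <<'E'
import sys
from h import *
def look(tag,things,cams=("wrist",)):
    for c in cams:
        s=state(); im=snapshot(c); cv2.imwrite(f"pics/{tag}_{c}.png",im)
        for n in things:
            for r in pinpoint(c,n):
                if r["score"]>.5: print(c,n,round(r["score"],2),w(c,r["centre"]).round(4))
    s=state();print(s["time"],s["ee_pos"].round(4),s["tool_rot"].round(2),s["ft_force"].round(2),s["gripper_width"],s["qpos"].round(1))
E
python3 - <<'E'
from look import *
look("a",["link_grip","link_eye"],("wrist","top"))
E
```

```text
wrist link_grip 0.94 [ 0.4383 -0.3068  0.0346]
wrist link_eye 0.81 [ 0.2708 -0.3779  0.0124]
wrist link_eye 0.72 [ 0.5394 -0.3253  0.0094]
top link_grip 0.84 [ 0.4378 -0.3009  0.0279]
top link_grip 0.6 [ 0.5474 -0.0039  0.0295]
top link_eye 0.64 [ 0.5415 -0.3234  0.0077]
2.25 [ 0.4385 -0.3025  0.2542] [ 1.7998e+02 -2.0000e-02 -1.0460e+01] [-0.45  0.2  -0.1 ] 0.08539681326025689 [-35.9  20.4 107.3  -0.   52.3  64.6]
```

View pics/a_wrist.png

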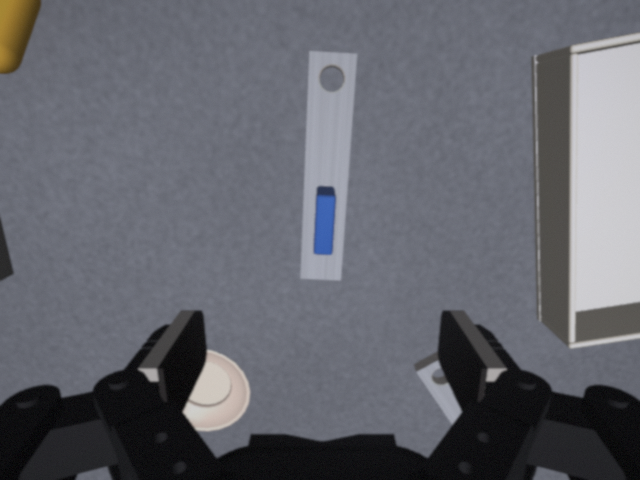

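Run:
```python
from h import *
# measure from images: tab & bar by colour, in wrist and side/top initial
im=cv2.imread("pics/a_wrist.png")
snapshot("wrist")
for r in silhouettes("wrist","link_grip"):
    m=r["mask"].astype(np.uint8); print(r["score"],m.sum(),cv2.minAreaRect(cv2.findNonZero(m)))
hsv=cv2.cvtColor(im,cv2.COLOR_BGR2HSV)
m=cv2.inRange(hsv,(100,120,40),(130,255,255)); n,l,st,ce=cv2.connectedComponentsWithStats(m)
for s,c in zip(st[1:],ce[1:]):
    if s[4]>100: print(s,c)
print(pix("wrist",[0.4388,-0.302,.052]),pix("wrist",[0.5385,-0.322,.012]))
```

```text
0.91 1579 ((434.45819091796875, 388.3910217285156), (77.62542724609375, 31.79405975341797), 69.02650451660156)
[ 315  188   20   66 1096] [324.24361314 221.9689781 ]
[322.02197419 227.04929382] [324.04721849  78.02066936]
```

Run:
```python
from h import *
a=ray("wrist",325,224.5,.052); b=ray("wrist",331.7,78,.012)
# bar edges: bottom (301,279)-(341,280); top (309,52)-(357,53)
e=[ray("wrist",*p,.012) for p in [(301,279),(341,280),(357,53),(309,52)]]
print(a,b,np.round(e,4)); 
d=b-a; print(np.degrees(np.arctan2(d[1],d[0])),np.hypot(*d[:2]))
d=(e[2]+e[3]-e[0]-e[1])/2;print(np.degrees(np.arctan2(d[1],d[0])),np.hypot(*d[:2]),state()["ee_pos"])
im=cv2.imread("pics/top0.png")
c=im[120:320,230:480]; cv2.imwrite("pics/topcrop.png",cv2.resize(c,None,fx=3,fy=3,interpolation=cv2.INTER_CUBIC))
```

```text
[ 0.44025428 -0.30441241  0.052     ] [ 0.53749643 -0.32749073  0.012     ] [[ 0.3864 -0.2742  0.012 ]
 [ 0.3793 -0.3074  0.012 ]
 [ 0.5506 -0.3482  0.012 ]
 [ 0.5575 -0.3145  0.012 ]]
-13.35090636525421 0.09994320304766983
-13.342463356450477 0.1759585278042153 [ 0.43845401 -0.30247204  0.25416446]
```

View pics/topcrop.png

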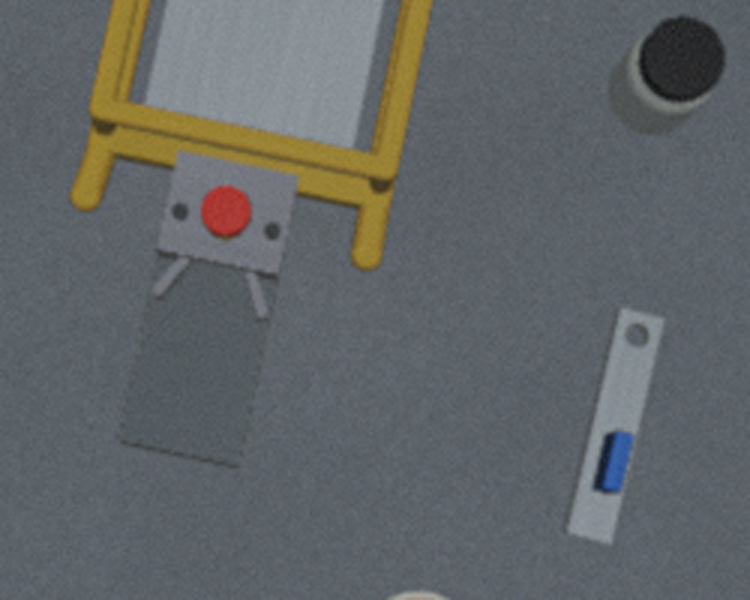

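Ray measurement: the bar is 176 × 34 mm and the tab-to-eye distance is 99.9 mm, both matching the spec. Link yaw is -13.3°, so I'm descending onto the tab.

Emit:
jog_arm --pt "-0.3 2 2 50 3" --pt "-0.3 2 2 100 3" --pt "-0.3 2 2 140 3" --pt "-0.3 2 2 165 3" --pt "-0.3 2 2 165 3" --pt "-0.3 2 2 165 3" --pt "-0.3 2 2 165 3"

```text
time: 3.05
ee_pos: [0.4414, -0.3046, 0.0905]
tool_rot: [179.9, -0.1, -13.4]
ft_force: [0.5, 0.6, 0.3]
gripper_width: 0.0554
```

Emit:
jog_arm --pt "1 0 0 0 0" --pt "1 0 0 0 0" --pt "1 0 0 0 0" --pt "1 0 0 0 0" --pt "1 0 0 0 0" --pt "1 0 0 0 0" --pt "1 0 0 0 0"

```text
time: 3.75
ee_pos: [0.4412, -0.3036, 0.09]
tool_rot: [180.0, -0.1, -13.4]
ft_force: [-0.6, 2.5, 9.4]
gripper_width: 0.0131
```

Emit:
jog_arm --pt "1 0 0 -40 0" --pt "1 0 0 -90 0" --pt "1 -30 -30 -120 -2" --pt "1 -93 -316 -120 -2" --pt "1 -93 -316 -120 -2" --pt "1 -93 -316 -120 -2" --pt "1 -93 -316 -120 -2" --pt "1 -93 -316 -120 -2"

```text
time: 4.55
ee_pos: [0.422, -0.017, 0.209]
tool_rot: [-180.0, -0.0, -11.4]
ft_force: [1.3, 0.6, -3.5]
gripper_width: 0.0135
```

Emit:
jog_arm --pt "1 0 0 0 0" --pt "1 0 0 0 0" --pt "1 0 0 0 0" --pt "1 0 0 0 0"

```text
time: 4.95
ee_pos: [0.4226, -0.02, 0.2087]
tool_rot: [180.0, 0.0, -11.5]
ft_force: [0.3, -1.8, -3.4]
gripper_width: 0.0132
```

Run:
```python
from look import *
look("b",["link_grip","link_eye","fork","mouth","pin_top","frame"],("wrist","side"))
```

```text
wrist link_grip 0.77 [ 0.4193 -0.0242  0.1555]
wrist mouth 0.64 [ 0.5511 -0.0023  0.0323]
side link_grip 0.94 [ 0.18   -0.4164  0.0323]
side link_grip 0.93 [ 0.4192 -0.019   0.1491]
side link_grip 0.66 [0.5214 0.2946 0.0055]
side link_eye 0.79 [ 0.5186 -0.0389  0.1245]
side link_eye 0.66 [ 0.2724 -0.3776  0.0048]
side fork 0.92 [ 0.6053 -0.0094  0.0264]
side mouth 0.7 [0.5503 0.0047 0.0296]
side pin_top 0.72 [ 0.603  -0.0107  0.0279]
side frame 0.94 [ 0.7367 -0.0366 -0.0026]
side frame 0.53 [ 0.6046 -0.0127  0.0278]
5.65 [ 0.4227 -0.0188  0.2088] [-180.     -0.    -11.35] [-0.36 -0.06 -2.14] 0.013359962088692551 [ -4.2  16.6 122.1   0.   41.4  97.2]
```

View pics/b_wrist.png

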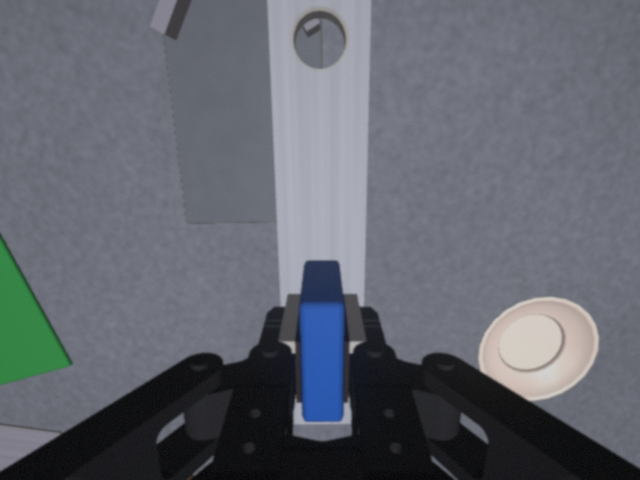

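View pics/b_side.png

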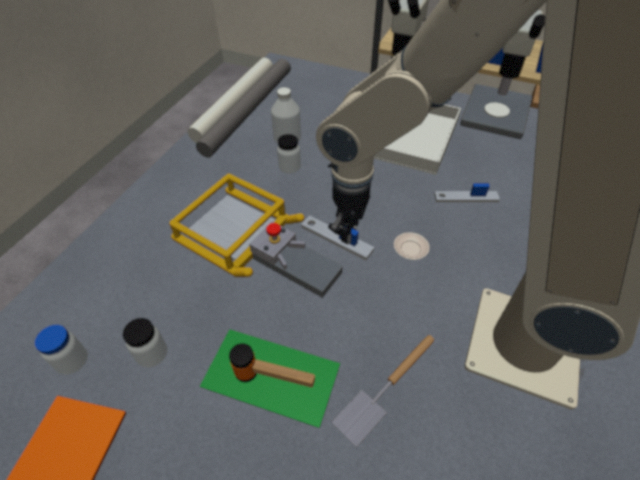

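Emit:
jog_arm --pt "1 40 0 -50 0" --pt "1 70 0 -90 0" --pt "1 70 0 -120 0" --pt "1 70 0 -120 0" --pt "1 70 0 -120 0" --pt "1 70 0 -120 0"

```text
time: 6.25
ee_pos: [0.4897, -0.0324, 0.3271]
tool_rot: [180.0, 0.2, -11.3]
ft_force: [-0.3, 0.5, -3.8]
gripper_width: 0.0131
```

Run:
```python
from look import *
look("c",["link_grip","link_eye","fork","mouth","pin_top","frame"],("wrist",))
```

```text
wrist link_grip 0.84 [ 0.4893 -0.0362  0.274 ]
wrist pin_top 0.57 [ 0.6085 -0.0123  0.1041]
6.6 [ 0.491  -0.0326  0.3282] [ 1.7999e+02  7.0000e-02 -1.1350e+01] [ 0.45  0.62 -2.9 ] 0.013079280295004951 [ -5.2  11.2 108.5   0.   60.3  96.2]
```

View pics/c_wrist.png

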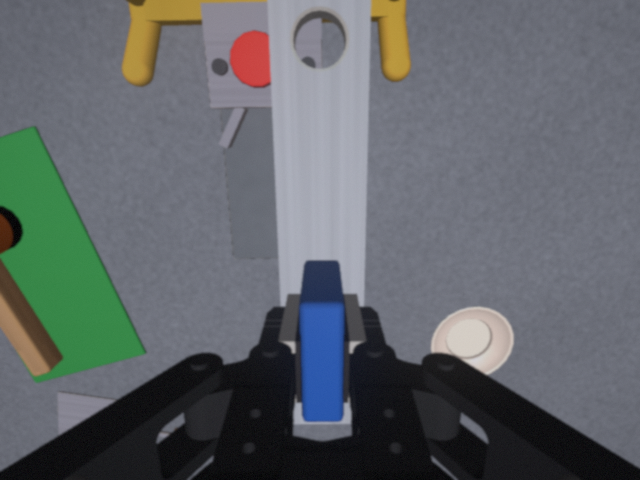

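Run:
```python
from h import *
im=cv2.imread("pics/c_wrist.png")
hsv=cv2.cvtColor(im,cv2.COLOR_BGR2HSV)
m=cv2.inRange(hsv,(0,150,80),(6,255,255))|cv2.inRange(hsv,(172,150,80),(180,255,255))
n,l,st,ce=cv2.connectedComponentsWithStats(m)
for s,c in zip(st[1:],ce[1:]):
    if s[4]>100: print(s,c)
cv2.imwrite("pics/c_crop.png",cv2.resize(im[0:270,180:430],None,fx=2.2,fy=2.2,interpolation=cv2.INTER_CUBIC))
s=state();tz=s["ee_pos"][2]
p=ray("wrist",258,59,.104)
e=ray("wrist",320,39,tz-.078); g=ray("wrist",322,380,tz-.078+.040)
print("pin",p,"eye",e,"tab",g,"tcp",s["ee_pos"])
d=e-s["ee_pos"];print(np.degrees(np.arctan2(d[1],d[0])),np.hypot(*d[:2]))
for a,b,z in [((203,3),(209,107),.06),((222,130),(233,258),.03)]:
    A=ray("wrist",*a,z);B=ray("wrist",*b,z);d=A-B;print(A,B,np.degrees(np.arctan2(d[1],d[0])))
for a,b,z in [((209,107),(270,107),.06),((233,258),(276,258),.03)]:
    A=ray("wrist",*a,z);B=ray("wrist",*b,z);d=A-B;print(A,B,np.degrees(np.arctan2(d[1],d[0]))-90)
```

```text
[ 231   31   39   55 1735] [251.13487032  58.44783862]
pin [ 0.60950194 -0.01156756  0.104     ] eye [ 0.58940602 -0.05105416  0.25016147] tab [ 0.48574573 -0.03087425  0.29016147] tcp [ 0.49097971 -0.03255898  0.32816147]
-10.642284166259872 0.10014893933113249
[0.66173868 0.02474915 0.06      ] [0.58943176 0.04105178 0.06      ] -12.705697965207566
[0.57053749 0.04290588 0.03      ] [0.45132674 0.06506806 0.03      ] -10.531486440600293
[0.58943176 0.04105178 0.06      ] [ 0.57973464 -0.00713228  0.06      ] -11.378870251763317
[0.45132674 0.06506806 0.03      ] [0.44299677 0.02368651 0.03      ] -11.381358605004124
```

View pics/c_crop.png

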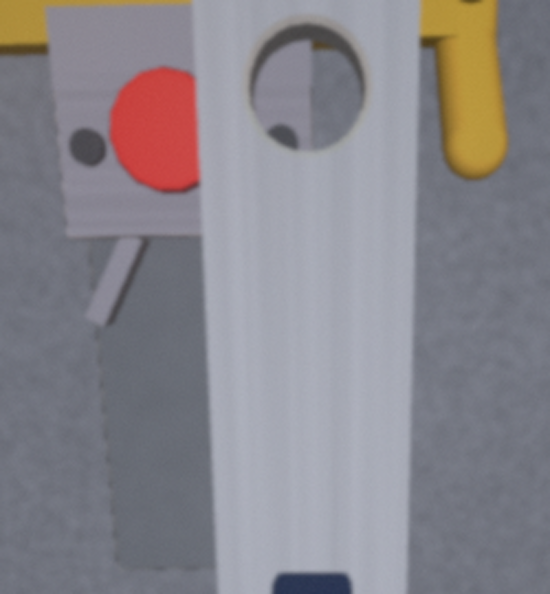

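Pin seen at (258,59) gives (0.6095, -0.0116). The ear edges give the same axis within about 2 mm, with coupling yaw -11.35°, equal to the tool yaw. I'm lining the link up in front of the mouth and lowering it.

Emit:
jog_arm --pt "1 -40 -25 0 0" --pt "1 -75 -44 30 0" --pt "1 -75 -44 75 0" --pt "1 -75 -44 120 0" --pt "1 -75 -44 160 0" --pt "1 -75 -44 195 0" --pt "1 -75 -44 195 0" --pt "1 -75 -44 195 0"

```text
time: 7.4
ee_pos: [0.4264, 0.0253, 0.1338]
tool_rot: [180.0, 0.1, -11.4]
ft_force: [0.4, -0.3, -3.3]
gripper_width: 0.0134
```

Run:
```python
from look import *
look("d",["link_grip","link_eye","fork","mouth","pin_top"],("wrist","side","top"))
for c in ("side","top"):
  im=cv2.imread(f"pics/d_{c}.png"); 
  u,v=pix(c,[.53,0,.05]).astype(int); cc=im[max(0,v-80):v+80,u-110:u+110]
  cv2.imwrite(f"pics/d_{c}c.png",cv2.resize(cc,None,fx=3,fy=3,interpolation=cv2.INTER_CUBIC))
```

```text
wrist link_grip 0.97 [0.4278 0.023  0.0798]
side link_grip 0.85 [0.426  0.0241 0.0757]
side link_grip 0.85 [ 0.1814 -0.4159  0.0328]
side link_eye 0.88 [0.5249 0.0043 0.0529]
side link_eye 0.62 [ 0.2759 -0.3763  0.0047]
side fork 0.59 [ 0.6028 -0.0095  0.0279]
side mouth 0.65 [0.5503 0.0056 0.0313]
side pin_top 0.51 [ 0.6071 -0.0094  0.1019]
top link_grip 0.77 [ 0.1794 -0.4214  0.0339]
top link_eye 0.79 [ 0.2737 -0.3801  0.006 ]
top fork 0.72 [ 0.6104 -0.0135  0.0281]
top mouth 0.94 [ 0.5479 -0.0037  0.0326]
top pin_top 0.8 [ 0.6069 -0.0103  0.1022]
8.3 [0.4264 0.0253 0.1337] [ 1.800e+02  1.000e-02 -1.135e+01] [-0.41  0.06 -1.9 ] 0.01311839099044847 [  1.8  25.9 123.4   0.   30.7 103.2]
```

View pics/d_wrist.png

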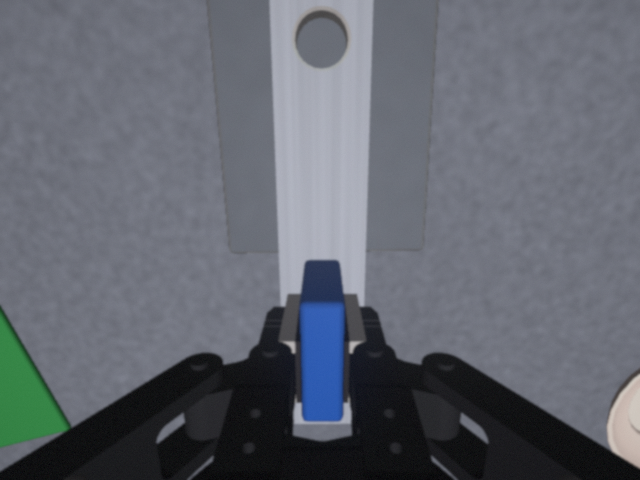

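View pics/d_sidec.png

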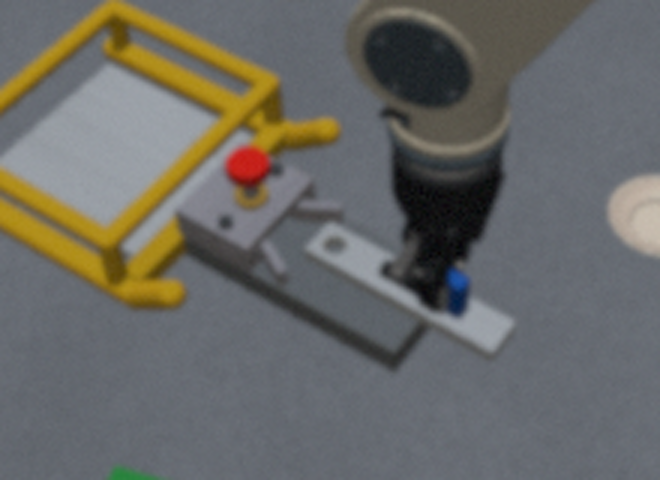

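View pics/d_topc.png

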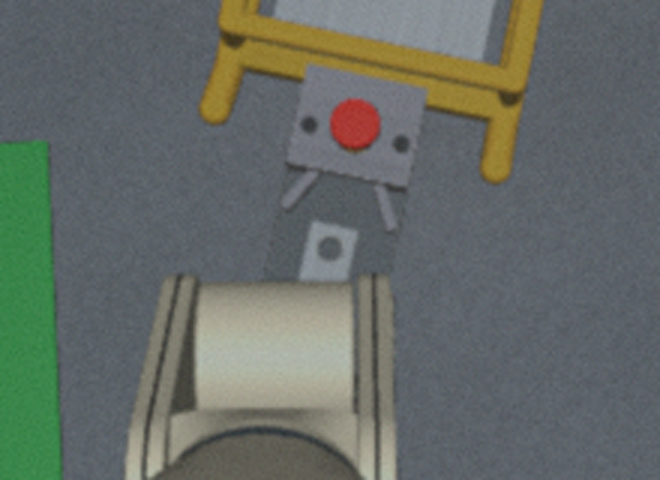

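Run:
```python
from h import *
im=cv2.imread("pics/d_wrist.png"); g=cv2.GaussianBlur(cv2.cvtColor(im,cv2.COLOR_BGR2GRAY).astype(np.float32),(1,9),0)
s=state(); yaw=np.radians(-11.35);X=np.array([np.cos(yaw),np.sin(yaw)]);L=np.array([-X[1],X[0]]);T=s["ee_pos"][:2]
def edge(v,u0,u1,sign):
    row=cv2.GaussianBlur(g[v:v+1],(7,1),0)[0]; d=np.gradient(row)*sign; k=u0+int(np.argmax(d[u0:u1])); return k
def fit(u0f,sign,z,vs):
    P=[]
    for v in vs:
        c=u0f(v);u=edge(v,int(c-10),int(c+10),sign);q=ray("wrist",u,v,z)[:2]-T;P.append([q@X,q@L])
    P=np.array(P);k=np.polyfit(P[:,0],P[:,1],1)
    for _ in range(3):
        r=np.abs(P[:,1]-np.polyval(k,P[:,0]));P=P[r<=max(np.median(r)*2.5,3e-4)];k=np.polyfit(P[:,0],P[:,1],1)
    return k,len(P)
vs=range(15,240,6)
for nm,f1,f2,z,sg in [("ear",lambda v:207+22*v/250,lambda v:438-14*v/250,.03,-1),("bar",lambda v:269+10*v/250,lambda v:374-8*v/250,s["ee_pos"][2]-.078,1)]:
    a,n=fit(f1,sg,z,vs);b,m=fit(f2,-sg,z,vs)
    for x in (.1,.185): print(nm,x,np.polyval(a,x)*1e3,np.polyval(b,x)*1e3,"mid",(np.polyval(a,x)+np.polyval(b,x))*500,"width",(np.polyval(a,x)-np.polyval(b,x))*1e3)
    print(np.degrees([a[0],b[0]]),n,m)
```

```text
ear 0.1 45.422795135132255 -45.00585376619822 mid 0.20847068446701658 width 90.42864890133048
ear 0.185 46.883406199234784 -43.42349492089786 mid 1.729955639168463 width 90.30690112013265
[0.98455117 1.06661745] 38 34
bar 0.1 18.04664720948036 -16.206333142893804 mid 0.9201570332932775 width 34.25298035237416
bar 0.185 18.268738473328604 -15.878854769072557 mid 1.1949418521280242 width 34.14759324240116
[0.14970461 0.22074269] 38 38
```

Edge fits give ear width 90.4 mm and bar width 34.2 mm, so the scale is right. The bar is 0.85° off the ear axis and 2.2 mm too far left. I'm correcting both and lowering.

Emit:
jog_arm --pt "1 0 2.2 0 -0.8" --pt "1 0 2.2 6 -0.8" --pt "1 0 2.2 10 -0.8" --pt "1 0 2.2 12 -0.8" --pt "1 0 2.2 12 -0.8" --pt "1 0 2.2 12 -0.8"

```text
time: 8.9
ee_pos: [0.4259, 0.0231, 0.1216]
tool_rot: [180.0, 0.0, -10.6]
ft_force: [-0.6, 0.1, -2.8]
gripper_width: 0.0134
```

Emit:
jog_arm --pt "1 10 0 0 0" --pt "1 22 0 0 0" --pt "1 34 0 0 0" --pt "1 45 0 0 0" --pt "1 55 0 0 0" --pt "1 60 0 0 0" --pt "1 60 0 0 0"

```text
time: 9.6
ee_pos: [0.4858, 0.012, 0.1217]
tool_rot: [-180.0, -0.0, -10.6]
ft_force: [-0.8, -0.6, -2.5]
gripper_width: 0.0135
```

Run:
```python
from look import *
look("e",[],("wrist","side","top"))
for c in ("side","top"):
  im=cv2.imread(f"pics/e_{c}.png"); 
  u,v=pix(c,[.58,0,.05]).astype(int); cc=im[max(0,v-60):v+60,u-80:u+80]
  cv2.imwrite(f"pics/e_{c}c.png",cv2.resize(cc,None,fx=4,fy=4,interpolation=cv2.INTER_CUBIC))
```

```text
9.75 [0.4842 0.0122 0.1216] [ 1.7999e+02  7.0000e-02 -1.0550e+01] [ 0.47  0.46 -2.01] 0.013189862284643899 [  0.   30.3 116.5   0.   33.2 100.6]
```

View pics/e_wrist.png

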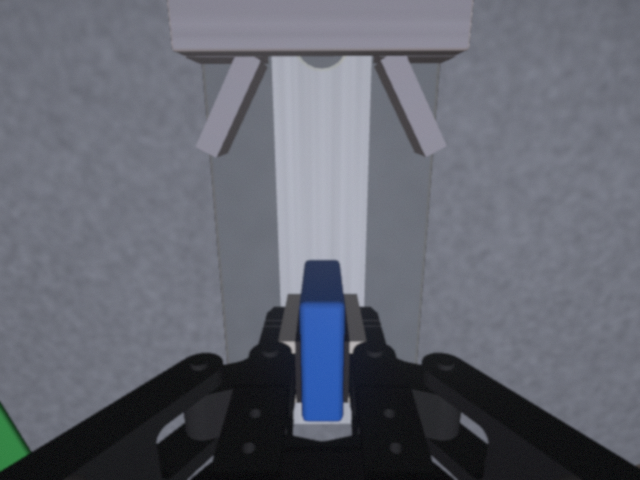

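View pics/e_sidec.png

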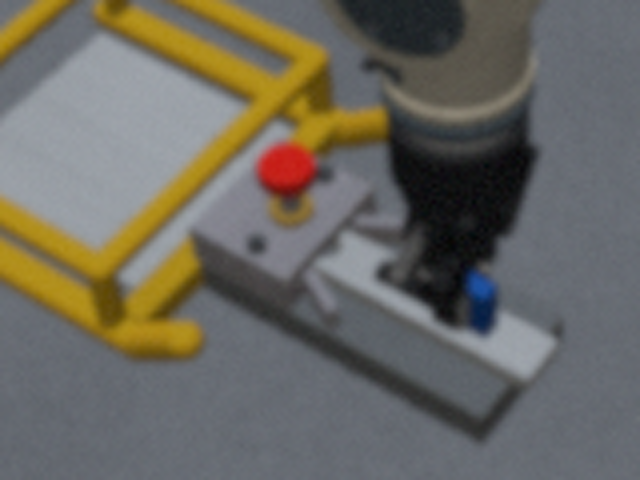

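The bar is in the passage, centred between the lips (272–371 px), with no contact force. I'm sliding it home.

Emit:
jog_arm --pt "1 8 0 0.5 0" --pt "1 15 0 0.5 0" --pt "1 20 0 0.5 0" --pt "1 23 0 0.5 0" --pt "1 25 0 0.5 0" --pt "1 26 0 0.5 0"

```text
time: 10.35
ee_pos: [0.5105, 0.0073, 0.1212]
tool_rot: [180.0, 0.0, -10.6]
ft_force: [-0.9, 0.5, -2.2]
gripper_width: 0.0131
```

Emit:
jog_arm --pt "1 1 0 0 0" --pt "1 2 0 0 0" --pt "1 2 0 0 0"

```text
time: 10.65
ee_pos: [0.5107, 0.0072, 0.1209]
tool_rot: [180.0, 0.2, -10.6]
ft_force: [-5.1, 1.0, 0.2]
gripper_width: 0.0133
```

Run:
```python
from look import *
look("f",["link_eye","link_grip"],("side",))
```

```text
side link_eye 0.71 [ 0.6049 -0.0105  0.1026]
side link_eye 0.59 [ 0.6049 -0.0068  0.0406]
side link_eye 0.56 [ 0.2753 -0.3748  0.006 ]
side link_eye 0.52 [0.5224 0.2948 0.0035]
side link_grip 0.93 [0.5098 0.0081 0.0627]
side link_grip 0.79 [ 0.1775 -0.4157  0.0302]
side link_grip 0.61 [ 7.290e-01  3.427e-01 -5.000e-04]
10.8 [0.5107 0.0072 0.1209] [179.97   0.21 -10.55] [-5.02  1.92 -1.88] 0.013424930422733322 [ -0.5  31.8 113.2   0.   35.2 100. ]
```

It's on the stop: 5 N, TCP stalled, and the tab is 100 mm from the fork. I'm settling it down and releasing.

Emit:
jog_arm --pt "1 0.5 0 1 0" --pt "1 0.5 0 1 0" --pt "0.4 0.5 0 1 0" --pt "0.2 0.5 0 1 0" --pt "0.2 0 0 0 0" --pt "0.2 0 0 0 0" --pt "0.2 0 0 -10 0" --pt "0.2 0 0 -20 0"

```text
time: 11.6
ee_pos: [0.5125, 0.007, 0.1419]
tool_rot: [180.0, 0.0, -10.6]
ft_force: [0.5, -0.2, 0.5]
gripper_width: 0.0339
```

Emit:
jog_arm --pt "0.2 0 0 -25 0" --pt "0.2 0 0 -65 0" --pt "0 -20 0 -115 0" --pt "0 -20 0 -150 0" --pt "0 -20 0 -150 0" --pt "0 -20 0 -150 0"

```text
time: 12.2
ee_pos: [0.4932, 0.0106, 0.293]
tool_rot: [-180.0, -0.2, -10.6]
ft_force: [-0.9, -0.1, -1.0]
gripper_width: 0.0424
```

Run:
```python
from look import *
look("g",["link_grip","pin_top","fork","link_eye"],("side","wrist"))
```

```text
side link_grip 0.67 [0.5088 0.0088 0.0591]
side link_grip 0.67 [ 0.179  -0.4151  0.0317]
side pin_top 0.54 [ 0.6079 -0.0099  0.1037]
side fork 0.97 [ 0.6029 -0.0121  0.0277]
side link_eye 0.82 [ 0.608  -0.0098  0.0379]
side link_eye 0.68 [ 0.274  -0.3778  0.0035]
wrist link_grip 0.71 [0.5088 0.0036 0.0647]
wrist link_grip 0.59 [0.4721 0.2808 0.005 ]
wrist pin_top 0.74 [ 0.6092 -0.0088  0.1036]
wrist fork 0.58 [ 0.6097 -0.0136  0.032 ]
12.7 [0.4927 0.0106 0.2907] [ 1.7999e+02  6.0000e-02 -1.0560e+01] [-0.56 -0.34 -0.08] 0.04265420266421481 [-1.000e-01  1.420e+01  1.104e+02 -0.000e+00  5.540e+01  1.004e+02]
```

View pics/g_wrist.png

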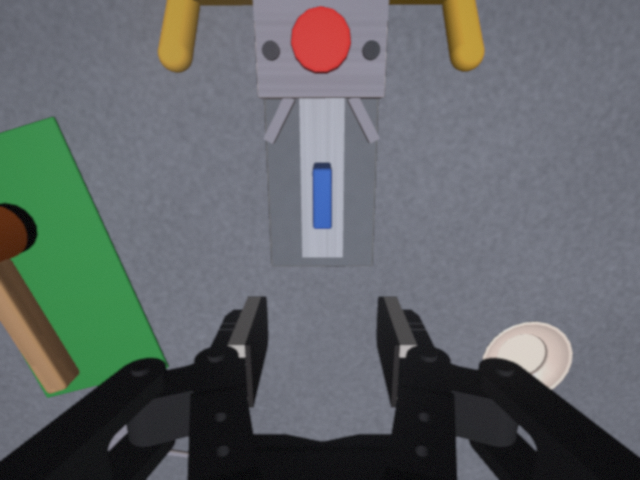

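Run:
```python
from h import *
t=ray("wrist",322,198.5,.082);p=ray("wrist",321,40,.104);r=ray("wrist",323,257.5,.042)
print(t,p,r,np.hypot(*(p-t)[:2]),np.hypot(*(p-r)[:2]),"expect 100,157.5")
d=p-r;print(np.degrees(np.arctan2(d[1],d[0])))
```

```text
[0.51167084 0.00767801 0.082     ] [ 0.60855285 -0.00981064  0.104     ] [0.45357997 0.01764412 0.042     ] 0.09844783232934283 0.15738600629296043 expect 100,157.5
-10.046198956878865
```

Link seated: rear edge to pin is 157.4 mm against 157.5 nominal, and the pin is still raised. Next, the mallet.

Emit:
jog_arm --pt "-0.5 -87 -266 0 -13" --pt "-0.5 -87 -266 30 -13" --pt "-0.5 -87 -266 30 -13" --pt "-0.5 -87 -266 30 -13" --pt "-0.5 -87 -266 30 -13" --pt "-0.5 -87 -266 30 -13" --pt "-0.5 -87 -266 30 -13" --pt "-0.5 -87 -266 30 -13"

```text
time: 13.5
ee_pos: [0.4556, 0.2885, 0.2608]
tool_rot: [180.0, 0.1, 2.6]
ft_force: [-0.3, -0.8, -0.4]
gripper_width: 0.0643
```

Run:
```python
from look import *
look("i",["mallet_grip","mallet_face","mat_top"],("wrist",))
```

```text
wrist mallet_grip 0.84 [0.4585 0.2872 0.0509]
wrist mat_top 0.61 [0.4723 0.2808 0.0015]
13.7 [0.4563 0.287  0.2614] [179.99   0.     2.36] [-0.17  0.59  0.21] 0.06426687978861491 [ 30.9  20.3 106.2  -0.   53.5 118.6]
```

View pics/i_wrist.png

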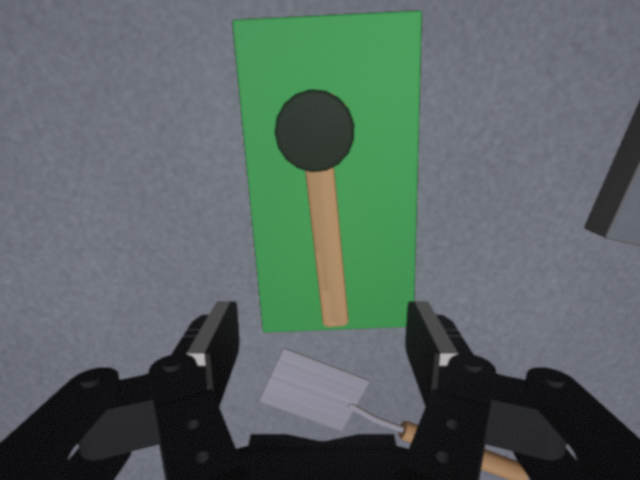

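Run:
```python
from h import *
h=ray("wrist",315,131,.088); e=ray("wrist",334.5,325,.059); m=ray("wrist",319.5,172,.059)
print(h,e,m,np.hypot(*(h-e)[:2]))
for a,b in ((e,h),(e,m)):
    d=b-a;print(np.degrees(np.arctan2(d[1],d[0])))
u=(h-e)[:2];u/=np.hypot(*u);print("grip",h[:2]-.065*u,h[:2]-.060*u)
c=[ray("wrist",*p,.004)[:2] for p in [(234,20),(421,12),(413,327),(263,332)]];print(np.round(c,4),np.mean(c,0))
```

```text
[0.52309917 0.2944407  0.088     ] [0.37905529 0.27482505 0.059     ] [0.49526537 0.29086317 0.059     ] 0.14537335365248932
7.754739309822266
7.857736505154236
grip [0.45869361 0.28567006] [0.46364788 0.28634472]
[[0.5965 0.358 ]
 [0.6073 0.2212]
 [0.3492 0.1991]
 [0.3384 0.3375]] [0.4728293  0.27896702]
```

Handle end at (334.5,325) and head centre at (315,131) give a length of 145 mm (147 nominal) and mallet yaw 7.8°. I'm descending to grip.

Emit:
jog_arm --pt "-0.3 4 1 40 -5.4" --pt "-0.3 4 1 85 -5.4" --pt "-0.3 4 1 125 -5.4" --pt "-0.3 4 1 150 -5.4" --pt "-0.3 4 1 161 -5.4" --pt "-0.3 4 1 161 -5.4" --pt "-0.3 4 1 161 -5.4"

```text
time: 14.4
ee_pos: [0.4609, 0.2873, 0.1013]
tool_rot: [-180.0, -0.1, 7.8]
ft_force: [0.0, 0.6, 0.1]
gripper_width: 0.0556
```

Emit:
jog_arm --pt "1 0 0 0 0" --pt "1 0 0 0 0" --pt "1 0 0 0 0" --pt "1 0 0 0 0" --pt "1 0 0 0 0" --pt "1 0 0 0 0" --pt "1 0 0 0 0"

```text
time: 15.1
ee_pos: [0.4605, 0.2876, 0.1015]
tool_rot: [-180.0, -0.1, 7.8]
ft_force: [-1.4, -1.1, 6.9]
gripper_width: 0.0192
```

Run:
```python
from look import *
look("j",[],("wrist",))
```

```text
15.15 [0.4605 0.2876 0.1015] [-1.7996e+02 -1.0000e-01  7.8500e+00] [-2.1  -2.08  8.05] 0.019351215159035335 [ 30.7  35.5 109.4  -0.   35.  112.9]
```

View pics/j_wrist.png

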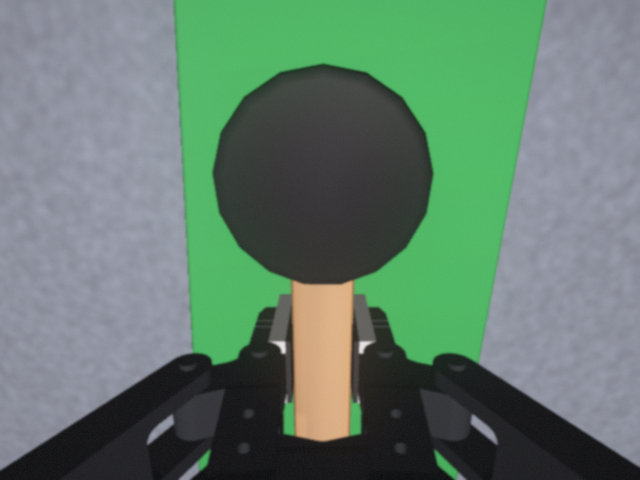

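Run:
```python
from h import *
h=ray("wrist",323,174.5,.088)-state()["ee_pos"]; y=np.radians(7.85)
print(h@[np.cos(y),np.sin(y),0],h@[-np.sin(y),np.cos(y),0])
```

```text
0.06386652750017655 0.00040511692319273104
```

Emit:
jog_arm --pt "1 0 0 -20 0" --pt "1 0 0 -60 0" --pt "1 0 0 -100 0" --pt "1 0 0 -140 0" --pt "1 0 0 -140 0" --pt "1 0 0 -140 0"

```text
time: 15.75
ee_pos: [0.46, 0.2873, 0.2411]
tool_rot: [-180.0, -0.1, 7.9]
ft_force: [0.5, -0.0, -3.5]
gripper_width: 0.0189
```

Run:
```python
from look import *
look("k",[],("wrist","side"))
```

```text
15.85 [0.459  0.2867 0.239 ] [1.7994e+02 1.4000e-01 7.8500e+00] [ 0.01 -0.14 -3.08] 0.019141875420819177 [ 30.7  22.3 106.7   0.   51.1 112.9]
```

View pics/k_wrist.png

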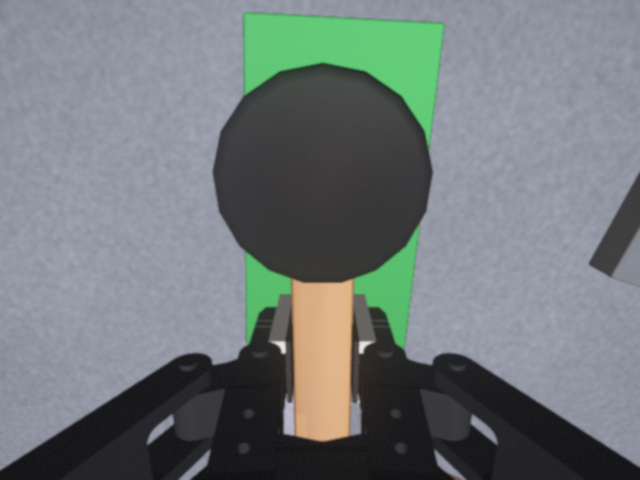

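View pics/k_side.png

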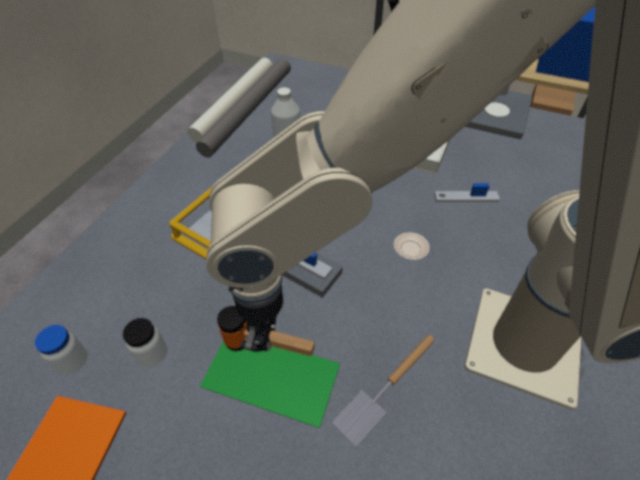

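Emit:
jog_arm --pt "1 46 334 0 -17" --pt "1 46 334 0 -17" --pt "1 46 334 0 -17" --pt "1 46 334 0 -17" --pt "1 46 334 0 -17" --pt "1 46 334 0 -17" --pt "1 46 334 0 -17" --pt "1 46 334 0 -17"

```text
time: 16.65
ee_pos: [0.5518, -0.0422, 0.2384]
tool_rot: [180.0, 0.1, 24.6]
ft_force: [-0.3, 1.0, -2.3]
gripper_width: 0.0186
```

Emit:
jog_arm --pt "1 0 0 0 0" --pt "1 0 0 0 0" --pt "1 0 0 0 0"

```text
time: 16.95
ee_pos: [0.5505, -0.0361, 0.2395]
tool_rot: [-179.9, 0.1, 24.9]
ft_force: [0.1, -0.2, -3.0]
gripper_width: 0.0193
```

Run:
```python
from look import *
look("l",["mallet_face","pin_top"],("wrist","side","top"))
for c in ("side","top"):
  im=cv2.imread(f"pics/l_{c}.png"); 
  u,v=pix(c,[.6,0,.08]).astype(int); cc=im[max(0,v-80):v+80,u-100:u+100]
  cv2.imwrite(f"pics/l_{c}c.png",cv2.resize(cc,None,fx=3.5,fy=3.5,interpolation=cv2.INTER_CUBIC))
```

```text
side mallet_face 0.96 [ 0.6052 -0.014   0.1438]
side pin_top 0.58 [ 0.6081 -0.0123  0.1031]
17.4 [ 0.5512 -0.0371  0.2404] [ 1.800e+02 -1.000e-02  2.487e+01] [-0.11  0.24 -3.52] 0.01900750998355948 [ -5.1  23.  105.4   0.   51.6  60. ]
```

View pics/l_sidec.png

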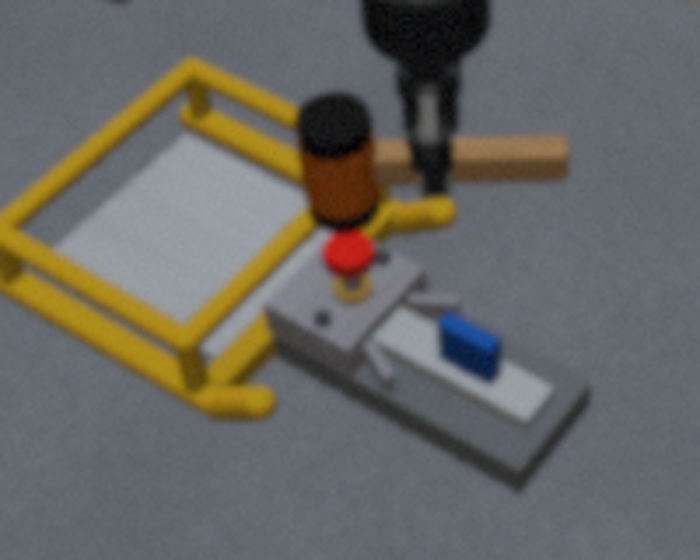

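View pics/l_topc.png

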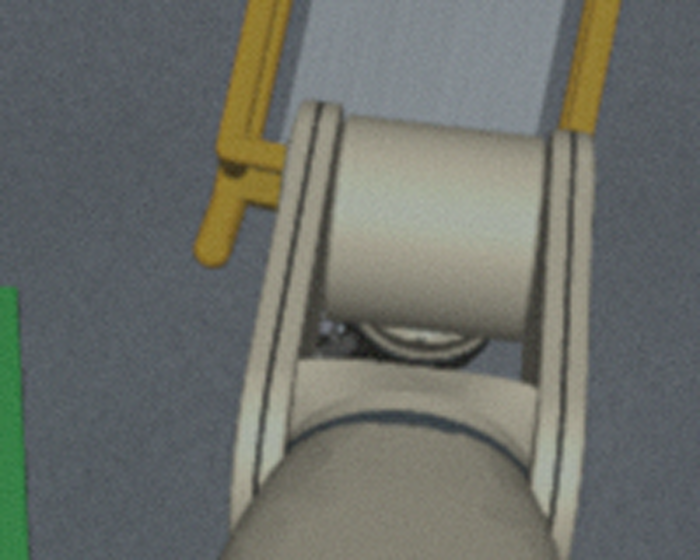

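The head is centred over the raised pin with the face about 40 mm above it. Now the first blow.

Emit:
jog_arm --pt "1 0 0 12 0" --pt "1 0 0 36 0" --pt "1 0 0 60 0" --pt "1 0 0 67 0" --pt "1 0 0 67 0" --pt "1 0 0 40 0" --pt "1 0 0 10 0" --pt "1 0 0 0 0"

```text
time: 18.2
ee_pos: [0.5522, -0.0374, 0.2431]
tool_rot: [179.9, -0.2, 24.9]
ft_force: [1.1, 0.6, -2.5]
gripper_width: 0.0189
```

Run:
```python
from look import *
look("m",["mallet_face","pin_top"],("side","wrist"))
for c in ("side",):
  im=cv2.imread(f"pics/m_{c}.png"); 
  u,v=pix(c,[.6,0,.08]).astype(int); cc=im[max(0,v-80):v+80,u-100:u+100]
  cv2.imwrite(f"pics/m_{c}c.png",cv2.resize(cc,None,fx=3.5,fy=3.5,interpolation=cv2.INTER_CUBIC))
```

```text
side mallet_face 0.92 [ 0.6091 -0.0134  0.1429]
side pin_top 0.66 [ 0.6062 -0.0109  0.0702]
18.5 [ 0.5503 -0.0372  0.2389] [-1.7992e+02  1.3000e-01  2.4840e+01] [-0.13 -0.59 -2.17] 0.018991720985228354 [ -5.1  23.1 105.4   0.   51.6  60. ]
```

View pics/m_sidec.png

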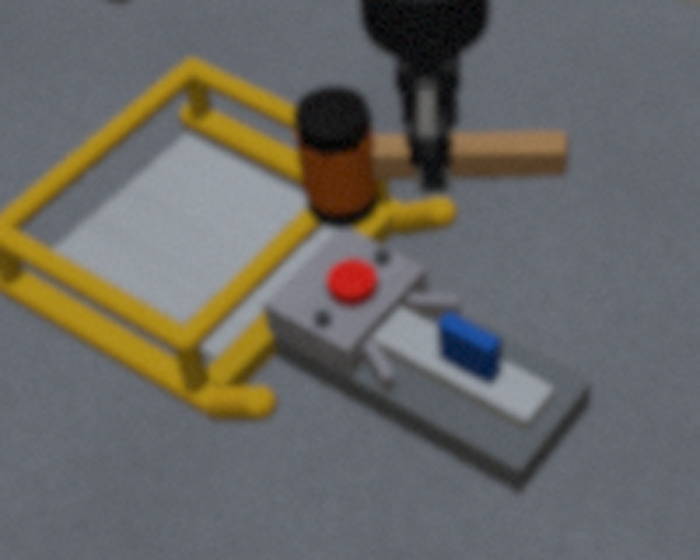

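View pics/m_wrist.png

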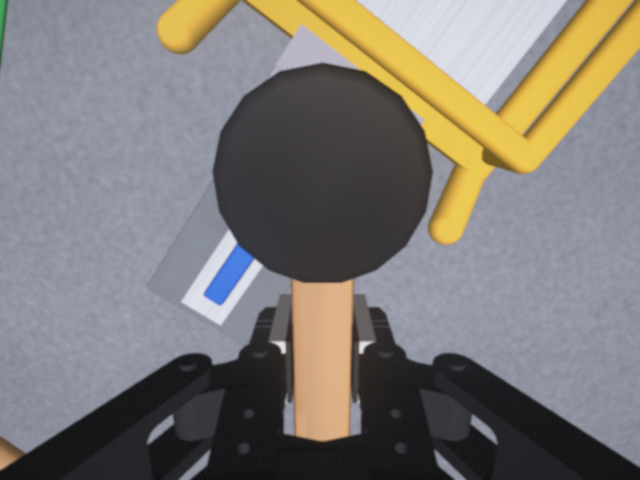

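The pin looks down: its head is at z ≈ 0.070 (0.074 expected) and sits on the ear. The mallet hasn't shifted in the grip. I'm giving a second, slightly deeper blow to be sure it's seated.

Emit:
jog_arm --pt "1 0 0 15 0" --pt "1 0 0 40 0" --pt "1 0 0 62 0" --pt "1 0 0 71 0" --pt "1 0 0 71 0"

```text
time: 19.0
ee_pos: [0.5487, -0.0379, 0.1678]
tool_rot: [-179.8, 0.4, 24.9]
ft_force: [-4.1, -2.2, 2.4]
gripper_width: 0.0195
```

Emit:
jog_arm --pt "1 0 0 -30 0" --pt "1 0 0 -70 0" --pt "1 0 0 -70 0" --pt "1 0 0 -70 0"

```text
time: 19.4
ee_pos: [0.5512, -0.0373, 0.2394]
tool_rot: [180.0, -0.0, 24.8]
ft_force: [-0.2, 0.2, -2.7]
gripper_width: 0.0192
```

Run:
```python
from look import *
look("n",["mallet_face","pin_top"],("side",))
for c in ("side",):
  im=cv2.imread(f"pics/n_{c}.png"); 
  u,v=pix(c,[.6,0,.08]).astype(int); cc=im[max(0,v-80):v+80,u-100:u+100]
  cv2.imwrite(f"pics/n_{c}c.png",cv2.resize(cc,None,fx=3.5,fy=3.5,interpolation=cv2.INTER_CUBIC))
# predicted pixel of pin centre for heights, vs measured
for t in "lmn":
  im=cv2.imread(f"pics/{t}_side.png");hsv=cv2.cvtColor(im,cv2.COLOR_BGR2HSV)
  m=cv2.inRange(hsv,(0,150,80),(6,255,255))|cv2.inRange(hsv,(172,150,80),(180,255,255))
  n,l,st,ce=cv2.connectedComponentsWithStats(m[150:320]);k=1+np.argmax(st[1:,4]);print(t,st[k],ce[k]+[0,150])
for z in (.097,.067,.070): print(z,pix("side",[.6088,-.0105,z]))
```

```text
19.55 [ 0.5501 -0.0372  0.2376] [-1.7991e+02  1.6000e-01  2.4850e+01] [-0.43  0.62 -3.18] 0.01952525412330567 [ -5.1  23.2 105.5  -0.   51.5  60. ]
l [267  72  14  14 142] [273.31690141 228.88028169]
m [268  82  13  12 126] [274.08730159 237.15079365]
n [268  82  13  12 127] [274.11811024 237.11023622]
0.097 [272.7003097  228.50516087]
0.067 [273.75976322 236.72173662]
0.07 [273.6557937  235.91540259]
```

View pics/n_sidec.png

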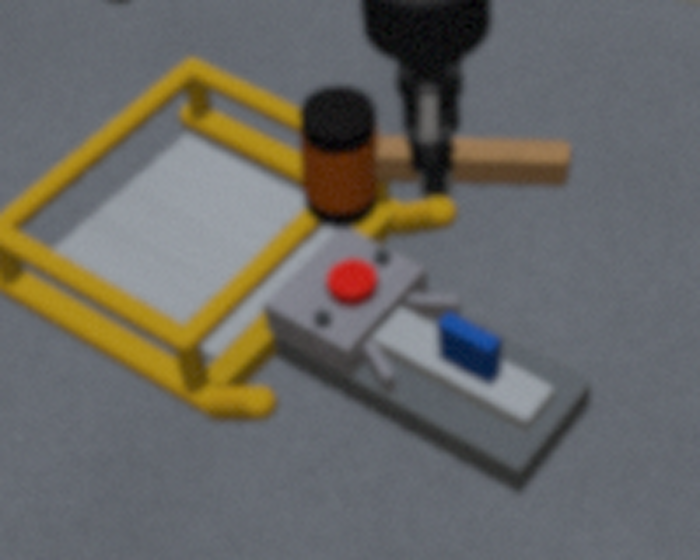

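The pin moved 8.24 px between pictures, against 8.22 px predicted for the full 30 mm, and it didn't move on the second blow, so it's fully down. I'm taking the mallet back.

Emit:
jog_arm --pt "1 54 -332 0 17" --pt "1 54 -332 0 17" --pt "1 54 -332 0 17" --pt "1 54 -332 0 17" --pt "1 54 -332 0 17" --pt "1 54 -332 0 17" --pt "1 54 -332 0 17" --pt "1 54 -332 0 17"

```text
time: 20.35
ee_pos: [0.4588, 0.2909, 0.238]
tool_rot: [-180.0, 0.1, 8.1]
ft_force: [-0.3, 0.1, -2.4]
gripper_width: 0.019
```

Emit:
jog_arm --pt "1 0 0 0 0" --pt "1 0 0 0 0" --pt "1 0 0 0 0"

```text
time: 20.65
ee_pos: [0.4609, 0.2853, 0.2387]
tool_rot: [180.0, 0.1, 7.7]
ft_force: [-0.3, -0.4, -2.7]
gripper_width: 0.0193
```

Run:
```python
from look import *
look("o",["mallet_face","mallet_grip"],("side","wrist"))
im=cv2.imread("pics/o_side.png"); 
u,v=pix("side",[.5,.28,.1]).astype(int); cc=im[max(0,v-80):v+80,u-100:u+100]
cv2.imwrite("pics/o_sidec.png",cv2.resize(cc,None,fx=3.5,fy=3.5,interpolation=cv2.INTER_CUBIC))
```

```text
side mallet_face 0.73 [0.5214 0.2954 0.1445]
side mallet_grip 0.82 [0.4608 0.2871 0.1834]
wrist mallet_grip 0.86 [0.4603 0.2868 0.186 ]
20.95 [0.461  0.2861 0.2393] [-1.80e+02 -1.00e-02  7.79e+00] [-0.52  0.42 -2.69] 0.019124792940455524 [ 30.6  22.4 106.6   0.   51.  112.8]
```

View pics/o_sidec.png

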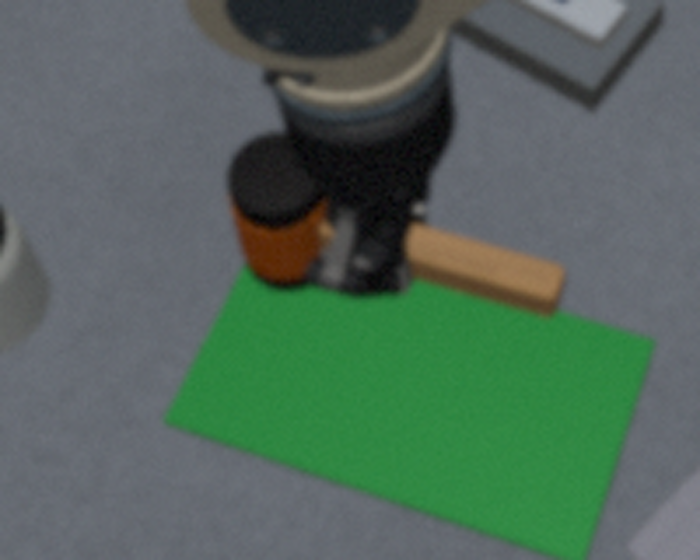

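View pics/o_wrist.png

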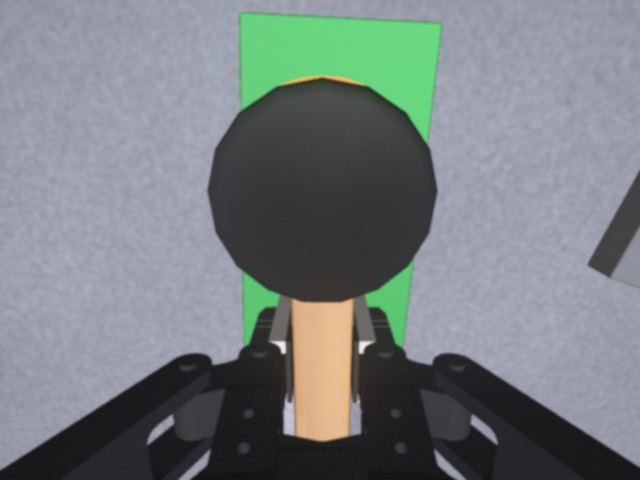

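After the blows the head is tilted up a few degrees in the grip (orange band showing above the head at (322,78)). I'll lower it until the near edge just touches and release, so it settles on its face.

Emit:
jog_arm --pt "1 0 0 40 0" --pt "1 0 0 80 0" --pt "1 0 0 110 0" --pt "1 0 0 128 0" --pt "1 0 0 134 0" --pt "1 0 0 137 0" --pt "1 0 0 137 0" --pt "1 0 0 137 0"

```text
time: 21.75
ee_pos: [0.4614, 0.287, 0.1034]
tool_rot: [-180.0, -0.1, 7.8]
ft_force: [-0.6, 0.1, -2.6]
gripper_width: 0.0193
```

Emit:
jog_arm --pt "1 0 0 0.5 0" --pt "1 0 0 1 0" --pt "1 0 0 1 0"

```text
time: 22.05
ee_pos: [0.4608, 0.2867, 0.1016]
tool_rot: [-180.0, -0.0, 7.8]
ft_force: [-0.1, -0.6, -2.4]
gripper_width: 0.0186
```

Emit:
jog_arm --pt "1 0 0 1 0" --pt "1 0 0 1.5 0" --pt "1 0 0 1.5 0"

```text
time: 22.35
ee_pos: [0.4606, 0.2866, 0.0996]
tool_rot: [180.0, 0.0, 7.8]
ft_force: [0.0, -0.1, -3.1]
gripper_width: 0.0197
```

Emit:
jog_arm --pt "1 0 0 1 0" --pt "1 0 0 1.5 0" --pt "1 0 0 1.5 0"

```text
time: 22.65
ee_pos: [0.4607, 0.2867, 0.0984]
tool_rot: [-180.0, -0.0, 7.8]
ft_force: [-0.6, -0.5, -1.0]
gripper_width: 0.0194
```

Touching (the weight has come off the wrist), so I'm releasing gently.

Emit:
jog_arm --pt "0.6 0 0 0 0" --pt "0.4 0 0 0 0" --pt "0.2 0 0 0 0" --pt "0 0 0 0 0" --pt "0 0 0 0 0" --pt "0 0 0 0 0"

```text
time: 23.25
ee_pos: [0.4608, 0.2867, 0.0983]
tool_rot: [-180.0, -0.0, 7.8]
ft_force: [-0.3, -0.5, -0.5]
gripper_width: 0.0424
```

Run:
```python
from look import *
look("p",[],("wrist","side"))
```

```text
23.35 [0.4607 0.2866 0.0983] [-180.     -0.      7.84] [-0.92 -0.44  0.92] 0.04300297546359438 [ 30.6  35.8 109.4   0.   34.8 112.8]
```

View pics/p_wrist.png

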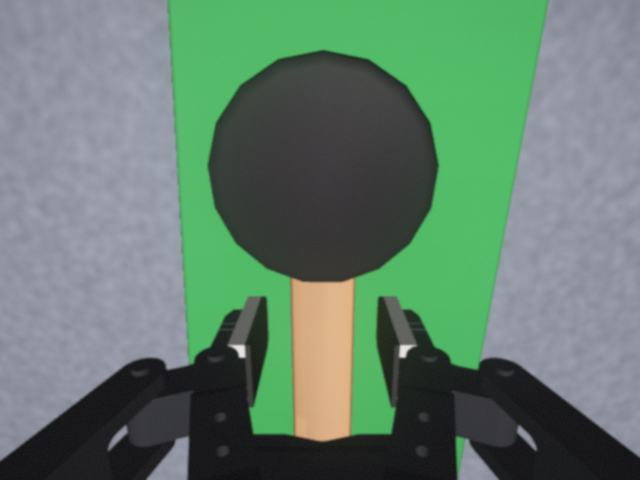

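The mallet stands level on its face on the mat, with the fingers clear on both sides. I'm retreating straight up.

Emit:
jog_arm --pt "0 0 0 -20 0" --pt "0 0 0 -50 0" --pt "0 0 0 -90 0" --pt "0 0 0 -135 0" --pt "0 0 0 -180 0" --pt "0 0 0 -180 0" --pt "0 0 0 -180 0"

```text
time: 24.05
ee_pos: [0.461, 0.2868, 0.2794]
tool_rot: [-179.9, -0.1, 7.8]
ft_force: [-0.9, -0.2, -0.7]
gripper_width: 0.0425
```

Emit:
jog_arm --pt "0 -60 0 -20 0" --pt "0 -60 0 -20 0" --pt "0 -60 0 -20 0" --pt "0 -60 0 -20 0"

```text
time: 24.45
ee_pos: [0.4015, 0.2786, 0.2976]
tool_rot: [180.0, 0.0, 7.9]
ft_force: [-0.2, -0.4, -0.2]
gripper_width: 0.0424
```

Run:
```python
from look import *
look("q",["mallet_face","mallet_grip","mat_top","pin_top","link_eye","link_grip","jar_a"],("wrist","side"))
```

```text
wrist mallet_grip 0.84 [0.4629 0.2863 0.0495]
wrist mat_top 0.68 [0.4722 0.2822 0.0009]
side mallet_face 0.69 [5.222e-01 2.910e-01 2.000e-04]
side mallet_grip 0.67 [ 0.7377 -0.0339 -0.0045]
side mallet_grip 0.51 [0.5233 0.2947 0.0036]
side mat_top 0.69 [0.4729 0.2823 0.0043]
side link_eye 0.87 [ 0.2749 -0.3783  0.0045]
side link_grip 0.76 [ 0.1795 -0.4184  0.033 ]
side link_grip 0.64 [0.5073 0.006  0.0616]
side jar_a 0.61 [7.320e-01 3.411e-01 6.000e-04]
25.25 [0.4013 0.2785 0.2983] [-180.     -0.      7.85] [-0.37 -0.26  0.08] 0.042785122595840504 [ 33.4  13.2 110.6   0.   56.2 115.5]
```

View pics/q_wrist.png

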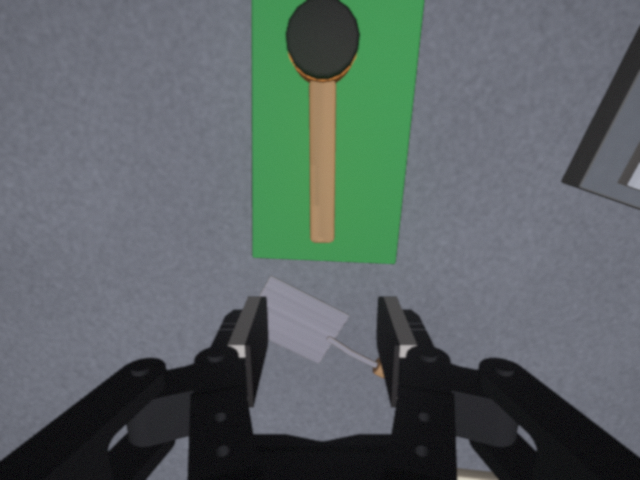

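View pics/q_side.png

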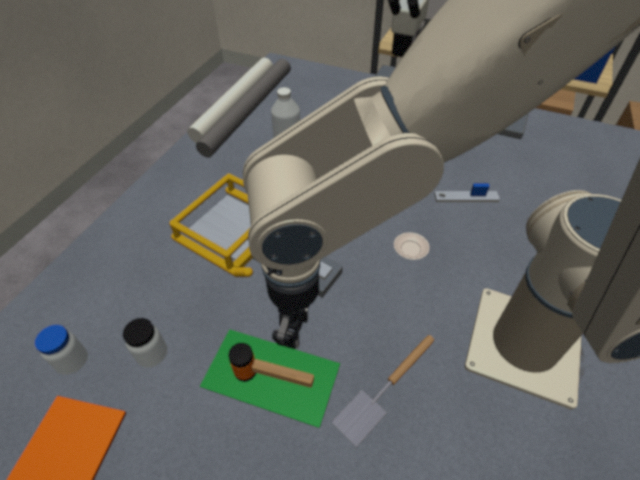

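Run:
```python
from look import *
look("r",["pin_top","jar_a"],("top",))
```

```text
top pin_top 0.73 [ 0.6025 -0.0111  0.0749]
top jar_a 0.87 [ 0.7293  0.3361 -0.0035]
top jar_a 0.65 [ 0.7301 -0.3324  0.0042]
25.4 [0.4013 0.2785 0.2983] [-1.80e+02 -1.00e-02  7.85e+00] [ 0.25 -0.32  0.13] 0.042694232063970376 [ 33.4  13.2 110.6  -0.   56.2 115.5]
```

View pics/r_top.png

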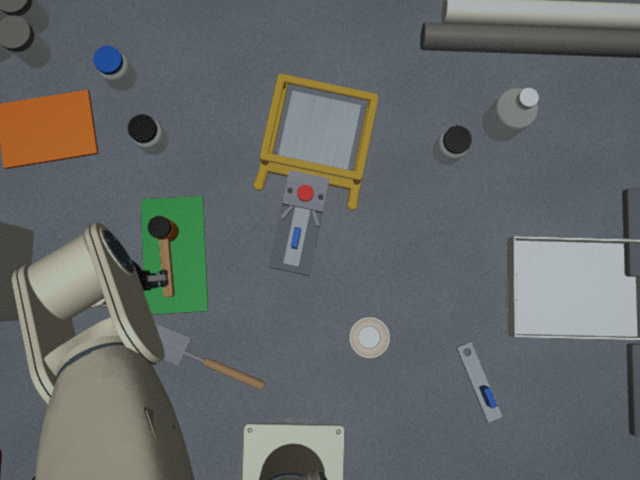

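The top view shows the pin head at (305,193) with z ≈ 0.075, the link in the coupling, the mallet standing on its mat, and the jars at (144,130) and (456,141) unmoved. I'm handing in.

```bash
python3 -c "
from bench import *
print(hand_in())"
```

```text
the job is handed in; nothing more can be done
None
```

I coupled the farther of the two look-alike links, drove the pin down with two mallet blows, stood the mallet back on its mat and handed the job in at about 25 s. `hand_in()` gave no verdict.

- **Link:** it slid onto the end stop with about 5 N of contact and was released. Rear edge to pin measured 157.4 mm against 157.5 nominal. The tab-to-pin distance read 98.4 mm against 100, a 1.6 mm difference within camera accuracy.
- **Pin:** its head moved 8.24 px in the side view, against 8.22 px predicted for the full 30 mm. The second blow did not move it further, and its top last read z ≈ 0.075 m (0.074 expected).
- **Mallet:** the blows tilted the head up a few degrees in the grip. I lowered it until it touched the mat and released it, and it settled level. The face is at about (0.522, 0.292), roughly 50 mm from the mat's centre and within its bounds.
- **Jars and arm:** both jars are where they started to within about 5 mm, which is the networks' scatter. The arm is clear of everything, with the wrist force near zero.

A few low-score network readings were wrong, for example "link_eye" reported on the pin head and "mallet_grip" on the frame. I set those aside in favour of what the pictures showed.

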